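# Zero the blend probe over the white reference

## Task

Zero the blue-headed probe: set the white-faced reference puck down gently, face up, in the round nest in the calibration station's open drawer, let it go, and slide the drawer fully shut. Then take the blue-headed probe from its rack and lower it upright through the blue guide on the station's top, never touching the station, until the red band on its rod is level with the top of the guide, and finish still holding it there, centred in the bore and still. Leave the yellow probe, the black puck and everything else on the bench where they are.

Things in the scene. Friction and masses are not known exactly. Their poses are not given: they have to be found in the camera images.
- station: White calibration station, fixed: hollow housing 140 deep (x) x 180 wide (y) x 90 high, open to the front. Origin: middle of its footprint, on the bench; its own -x is its front (drawer side); yaw varies. Top plate 12 thick (78 to 90 above the bench); the blue guide block in it, 50 x 50, spans 78 to 96.
- guide (a point): Centre of the guide bore's mouth, on the top face of the blue guide block (96 above the bench, 20 ahead of the station's origin towards its front). Round vertical bore, 22 diameter, 18 long, right through. Axes as the station's.
- drawer (a joint): Opening of the station's drawer in m: 0 fully shut, grows as it slides out towards the station's front (-x); it starts 0.105 to 0.125 open, 0.13 is the stop. It slides with about 2 N of friction and stays where it is left; no catch; a solid stop at 0.
- nest (a point): Centre, on the drawer floor (14 above the bench), of the orange nest ring: inner diameter 60, wall 4, 6 high. Drawer shut: straight under the guide bore. Tray inside 142 wide (y), its side walls rise to 30 above the bench; the drawer's grey front panel, 12 thick, rises to 75 above the bench, inner face 44 ahead of the nest centre. Axes as the station's; moves with the drawer.
- pull (a point): Middle of the foremost face of the drawer's black pull, a bar 100 wide (y), 12 high, sticking out 18 from the front panel, 58 above the bench. Push it along the station's +x to shut the drawer. Moves with the drawer.
- white_puck: Reference puck to load: aluminium cylinder, 44 diameter, 34 high, with a white top face, about 130 g. Origin: centre of its underside, z up. It stands loose on the bench, and may have changed places with the black one.
- black_puck: The other reference puck: same cylinder, 44 diameter, 34 high, black top face. Origin: centre of its underside. Leave alone.
- probe: Cordless probe, about 120 g: steel rod, 10 diameter, 110 long, below a blue cylindrical head, 22 diameter, 45 high, with a clear cap 2 high. Red band, 6 tall, centred 40 above the tip. Origin: centre of the tip's underside, z up to the head. It stands upright in one of the rack's two holes, tip 15 above the bench, 0.5 play around; may have changed places with the yellow one.
- probe_tip (a point): Centre of the underside of the blue-headed probe's tip (same as the probe's origin).
- spare_probe: Spare probe: same shape, yellow head, black band. Origin: centre of its tip's underside. Leave alone.
- rack: Grey probe rack, fixed to the bench: block 60 (x) x 160 (y) x 60 high on a base 90 x 180 x 6. Two upright holes, 45 deep (floor 15 above the bench), 45 to either side of the middle along its y. Origin: middle of its footprint; its yaw varies.
- beaker: Empty clear beaker, 72 diameter at the rim, 95 high. Origin: centre of its underside. Leave alone.
- jar: Amber glass jar with a black cap, 60 diameter, 85 high. Origin: centre of its underside. Leave alone.
- scoop: Steel spoon, 180 long, lying on the bench; origin under its middle. Leave alone.
Not all that is in view belongs to the job. What is shaped like the station but pink or purple is not meant.

How it is judged:
By the outcome, as a careful person would: the job done as asked, in the order asked, and still so for the second after the job is handed in, while the arm keeps its last pose, push and grip.
It also fails if it takes over 72 s, if anything falls off the work surface, if the arm or the gripper's body presses on something with over 40 N, if the wrist force passes 120 N, or if a joint passes its speed limit or range.

## Robot

A 6-joint arm with a two-finger parallel gripper is mounted at the origin on the work surface. World frame = base frame: x ahead of the robot, y to its left, z up, the work surface at z = 0. Lengths are in m, angles in rad, forces in N, time in s.
With the tool pointing down it reaches from about 0.275 to 0.875 m from the base axis. Payload 12.5 kg.
Tool frame: the origin (TCP) lies between the finger pads; the fingertips stand ctrl.tip_reach ahead of it and the grasp point (between the pads) lies 3 mm ahead of it (ctrl.tip_reach is the distance from the TCP to the fingertips, in m); z points along the fingers, y is the line along which they close (so a half turn about z gives the same grasp; the last joint's range is limited). The gripper opens to 85 mm and grips with 20 to 120 N. Pads are 22 mm wide; open, the fingers measure 114 mm over their backs; the gripper's body (76 mm by 85 mm) begins 54 mm behind the grasp point. The pads swing forward as they close: fully open they stand 13 mm farther back than shut.
Start: joints at [-1.188, 0.351, 1.652, -0, 1.139, -0.085], TCP at [0.248, -0.491, 0.253] pointing down, gripper open.
Joint ranges: [-2.75, 2.75], [-0.79, 2.1], [0.01, 2.65], [-1.57, 4.71], [0.07, 3.14], [-2.87, 2.87]. Speed limits (rad/s): [2.22, 2.22, 2.79, 3.14, 3.14, 3.14].

## Interface

Orientations are given as a unit quaternion [x, y, z, w].
In Python, from cell import ctrl gives the robot as it stands.
- The arm moves only by the tool arm_command, never from a script. Its argument "deltas" is a list of rows, each an object of numbers: "gripper": the gripper's target within -1 to 1 (fully open at 1, half-way at 0, shut at -1); "tx", "ty", "tz": the shift along the tool's x, y, z in m; "ax", "ay", "az": the turn, a rotation vector about the tool's x, y, z in rad. A call has 1 to 5 rows; each row is the pose to reach, as a shift and turn from the pose commanded when the call began, along the tool's axes at that moment; what a row does not reach only later rows make up. A row lasts 1/10 s, in which the tool goes at most 50 mm and 8.59 degrees, less where a joint would pass 70% of its speed; a pose out of reach is approached as far as the arm can. A call with a gripper value outside its range is refused whole. The fingers move at their own pace and stop on an object; "grip_force" is the grip in N (left out, the last holds). Time passes only in rows, so rows that repeat a pose let the fingers close. It gives the time, the measured TCP pose, the force, the opening and the grip force at its end, in the units of the state.
- ctrl.read_state(): the state, without advancing time (a new reading comes with each control period).
- ctrl.read_camera(name): name is "scene" or "side" or "wrist"; returns a dict with "pixels" (384x512x3 uint8, red, green, blue), "fovy" (degrees; the focal length in pixels is half the picture's height over the tangent of half this angle, whatever the lens; pixels are square), "cx", "cy" (the principal point, pixels), "dist_coeffs" ([k1, k2, p1, p2, k3] as OpenCV has them; the pictures are not rectified), "camera_from_world" (4x4, takes a point from world to camera coordinates); the wrist camera has in their place "tool_from_camera" (4x4, takes a point from camera to tool coordinates, whose origin is the TCP and whose axes are the flange's). Camera axes: x right, y down, z forward; pixel columns grow to the right and rows downward; lengths in m; the calibration is good to about 2 mm. A picture is of the moment at which its call begins: read the wrist's pose just before it. There is no depth.
- ctrl.job_done(): hands the job in; it is judged then, once.
The state is a dict: "clock": time; "joint_positions": joint angles; "qvel": joint speeds; "tau": joint torques, N m; "ee_pos": TCP position; "orientation": TCP orientation; "wrist_force": force on the tool from outside, world axes, zero at the start; "moment": the same for the moment, N m; "gripper_width": finger opening in m; "grip_force": force on a finger pad.
Only numpy, scipy, OpenCV 4.12 (cv2) and the standard library are available. Lean on these libraries where they do the work, as an engineer would, in place of code of your own. Each camera call takes 0.05 s, during which the arm holds its last target. There are 200 camera calls.

## Working session

There is one attempt and no reset: what is moved stays moved. The work goes in short steps, Python scripts to look and compute and a tool call to move; the robot and the scene stay as the last step left them, time stands still between calls to the robot, and variables do not carry over. Pictures are saved under pics/ and viewed, at most 10 in all, crops included, and the job is handed in when it is done.

Besides the shell and the picture viewer there is one more tool, called after "Emit:" as a command line: name --argument value ..., lists and objects as JSON in quotes. arm_command: Moves the arm, as the interface text tells. Its arguments: {"type":"object","properties":{"deltas":{"type":"array","items":{"type":"object","properties":{"gripper":{"type":"number"},"tx":{"type":"number"},"ty":{"type":"number"},"tz":{"type":"number"},"ax":{"type":"number"},"ay":{"type":"number"},"az":{"type":"number"}}}},"grip_force":{"type":"number"}},"required":["deltas"]}

```bash
mkdir -p pics; ls
cat > h.py <<'E'
import numpy as np, cv2, sys
from scipy.spatial.transform import Rotation as R
from cell import ctrl
def cam(name):
    s=ctrl.read_state(); c=ctrl.read_camera(name)
    f=c["pixels"].shape[0]/2/np.tan(np.radians(c["fovy"])/2)
    K=np.array([[f,0,c["cx"]],[0,f,c["cy"]],[0,0,1]]); D=np.array(c["dist_coeffs"],float)
    if "camera_from_world" in c: T=np.array(c["camera_from_world"])
    else:
        W=np.eye(4); W[:3,:3]=R.from_quat(s["orientation"]).as_matrix(); W[:3,3]=s["ee_pos"]
        T=np.linalg.inv(W@np.array(c["tool_from_camera"]))
    return dict(img=c["pixels"],K=K,D=D,T=T)
def save(d,fn):
    np.savez('pics/'+fn+'.npz',**d)
def load(fn): return dict(np.load('pics/'+fn+'.npz'))
def crop(d,fn,u0,v0,u1,v1,s):
    cv2.imwrite('pics/'+fn+'.png',cv2.resize(d['img'][v0:v1,u0:u1,::-1],None,fx=s,fy=s,interpolation=cv2.INTER_CUBIC))
def ray(d,u,v):
    p=cv2.undistortPoints(np.array([[[u,v]]],float),d['K'],d['D'])[0,0]
    Ti=np.linalg.inv(d['T']); return Ti[:3,3],Ti[:3,:3]@np.array([p[0],p[1],1])
def atz(d,u,v,z):
    o,r=ray(d,u,v); return o+r*(z-o[2])/r[2]
def proj(d,P):
    P=np.atleast_2d(P); r,_=cv2.Rodrigues(d['T'][:3,:3]); return cv2.projectPoints(P.astype(float),r,d['T'][:3,3],d['K'],d['D'])[0][:,0]
E
python3 - <<'E'
from h import *
a=cam('scene');save(a,'s0');b=cam('side');save(b,'d0')
for n,d in(('s0',a),('d0',b)):
    print(n,np.linalg.inv(d['T'])[:3,3].round(3),d['D'],d['K'][0,0])
crop(a,'s0',0,0,512,384,1.56);crop(b,'d0',0,0,512,384,1.56)
print(ctrl.tip_reach,ctrl.read_state())
E
```

```text
pics
s0 [ 1.037 -0.544  1.171] [-0.02846229  0.          0.          0.          0.        ] 415.5790922847413
d0 [0.2   0.791 0.775] [-0.12351721  0.          0.          0.          0.        ] 444.19594069945305
0.022 {'clock': 0.1, 'joint_positions': array([-1.18760217e+00,  3.51149393e-01,  1.65234350e+00,  3.23661470e-05,
        1.13910104e+00, -8.45803203e-02]), 'qvel': array([-0.00063207, -0.00206291, -0.00284762, -0.00066671,  0.00191472,
       -0.00022884]), 'tau': array([ 1.72836775e-03, -5.06830323e+01, -2.91874605e+01, -1.88219360e-05,
        2.70260149e-03,  6.02868454e-05]), 'ee_pos': array([ 0.24793422, -0.4906475 ,  0.25283661]), 'orientation': array([ 9.72774286e-01,  2.31754044e-01, -5.99401418e-05, -4.97256404e-04]), 'wrist_force': array([-0.10491202, -0.47709244,  0.122863  ]), 'moment': array([0.0064279 , 0.01390014, 0.00328523]), 'grip_force': 0.0, 'gripper_width': 0.0854183818607845}
```

View pics/s0.png

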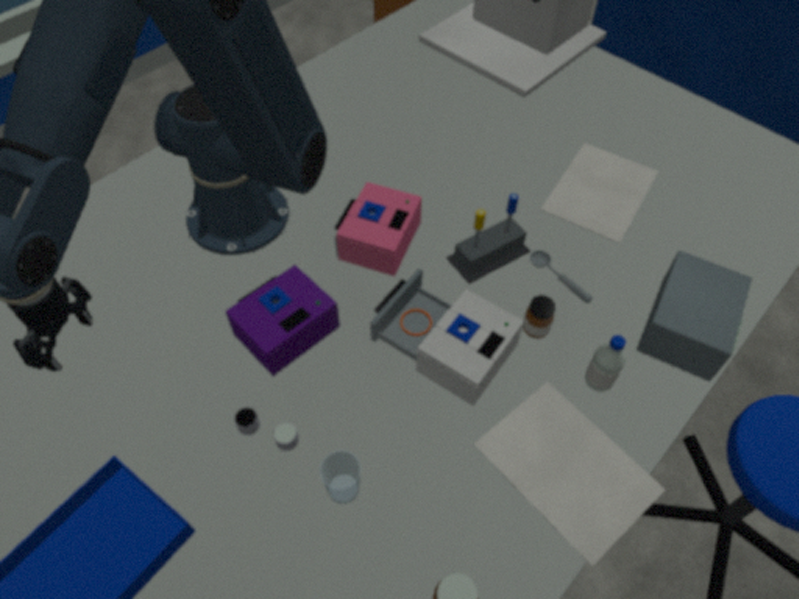

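View pics/d0.png

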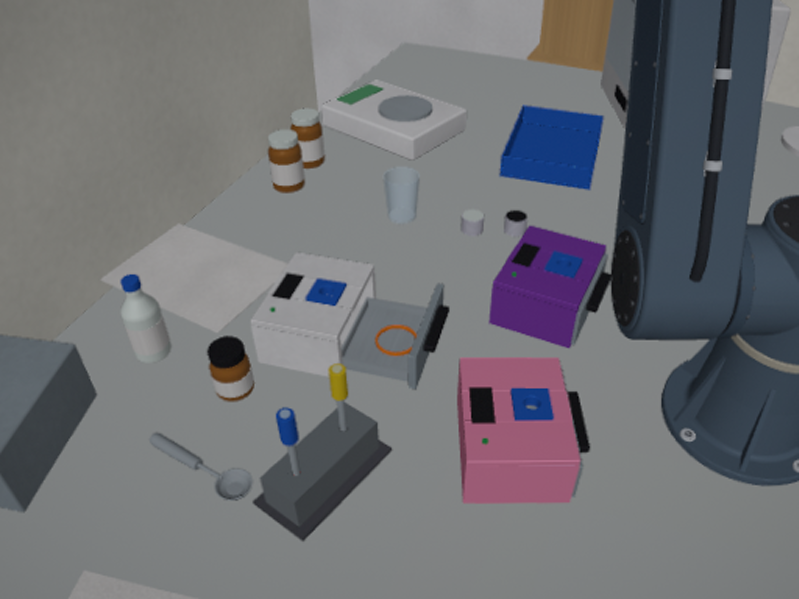

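The scene view (×1.56) shows the white puck at (286,430), the guide at (463,328), the nest at (416,321) and the blue head top at (514,196). The side view shows the puck at (472,213), the guide at (327,291), the nest at (397,340) and the blue head top at (287,411).

Run:
```python
from h import *
a=load('s0');b=load('d0');k=1.56
for n,z,s,d in [('wpuck',.034,(286,429),(472,213)),('bpuck',.034,(246,415),(516,216)),('guide',.096,(463,328),(327,291)),('nest',.020,(416,321),(397,340)),
 ('blue',.172,(514,196),(287,411)),('yellow',.172,(481,212),(338,367)),('pull',.058,(389,296),(440,328)),('rackbluehole',.06,(509,226),(296,473)),('rackyelhole',.06,(476,241),(343,429)),
 ('stFLtop',.09,(469,291),(375,264)),('stFR',.09,(418,346),(354,325)),('stBL',.09,(523,320),(296,255)),('stBR',.09,(474,380),(256,322)),('beaker',.0,(342,495),(402,216))]:
    print(n,atz(a,s[0]/k,s[1]/k,z).round(4),atz(b,d[0]/k,d[1]/k,z).round(4))
```

```text
wpuck [ 0.5275 -0.3031  0.034 ] [ 0.5381 -0.3153  0.034 ]
bpuck [ 0.4498 -0.3363  0.034 ] [ 0.4551 -0.338   0.034 ]
guide [0.6476 0.0673 0.096 ] [0.6465 0.0732 0.096 ]
nest [0.535  0.0552 0.02  ] [0.5349 0.06   0.02  ]
blue [0.5365 0.3645 0.172 ] [0.5366 0.3647 0.172 ]
yellow [0.5144 0.2776 0.172 ] [0.5148 0.2787 0.172 ]
pull [0.4664 0.0437 0.058 ] [0.4676 0.0468 0.058 ]
rackbluehole [0.5311 0.3798 0.06  ] [0.5366 0.3705 0.06  ]
rackyelhole [0.5044 0.2909 0.06  ] [0.5143 0.2838 0.06  ]
stFLtop [0.5954 0.1506 0.09  ] [ 0.6103 -0.0255  0.09  ]
stFR [ 0.6081 -0.0224  0.09  ] [0.5757 0.1223 0.09  ]
stBL [0.7218 0.1689 0.09  ] [0.7444 0.0017 0.09  ]
stBR [ 0.7363 -0.006   0.09  ] [0.715  0.1727 0.09  ]
beaker [ 0.6858 -0.3123  0.    ] [ 0.6822 -0.3014  0.    ]
```

```bash
cat >> h.py <<'E'
def go(x,y,z,yaw):
    s=ctrl.read_state(); Q=R.from_quat(s["orientation"])
    T=R.from_matrix(np.array([[np.cos(yaw),np.sin(yaw),0],[np.sin(yaw),-np.cos(yaw),0],[0,0,-1]]))
    d=Q.inv().apply(np.array([x,y,z])-s["ee_pos"]); a=(Q.inv()*T).as_rotvec()
    print('t',d.round(4),'a',a.round(4),'dist',np.linalg.norm(d).round(3),'q6',s["joint_positions"].round(2),'clk',s['clock'])
E
python3 -c "
from h import *
go(.531,-.308,.2,.11)"
```

```text
t [ 0.335  -0.0353  0.0529] a [-1.000e-03  1.000e-04  3.578e-01] dist 0.341 q6 [-1.19  0.35  1.65  0.    1.14 -0.08] clk 0.1
```

Emit:
arm_command --deltas '[{"tx": 0.05,"ty": -0.005,"tz": 0,"az": 0.08,"gripper": 1},{"tx": 0.1,"ty": -0.01,"az": 0.15,"gripper": 1},{"tx": 0.15,"ty": -0.015,"az": 0.22,"gripper": 1},{"tx": 0.2,"ty": -0.02,"az": 0.3,"gripper": 1},{"tx": 0.24,"ty": -0.025,"tz": 0.02,"az": 0.358,"gripper": 1}]'

```text
invalid input
```

```bash
python3 -c "
from h import *
go(.531,-.308,.2,.11)"
```

```text
t [ 0.335  -0.0353  0.0529] a [-1.000e-03  1.000e-04  3.578e-01] dist 0.341 q6 [-1.19  0.35  1.65  0.    1.14 -0.08] clk 0.1
```

Emit:
arm_command --deltas '[{"tx": 0.05,"ty": -0.005,"tz": 0,"ax": 0,"ay": 0,"az": 0.08,"gripper": 1},{"tx": 0.1,"ty": -0.01,"tz": 0,"ax": 0,"ay": 0,"az": 0.15,"gripper": 1},{"tx": 0.15,"ty": -0.015,"tz": 0,"ax": 0,"ay": 0,"az": 0.22,"gripper": 1},{"tx": 0.2,"ty": -0.02,"tz": 0,"ax": 0,"ay": 0,"az": 0.3,"gripper": 1},{"tx": 0.24,"ty": -0.025,"tz": 0.02,"ax": 0,"ay": 0,"az": 0.358,"gripper": 1}]'

```text
clock: 0.6
ee_pos: [0.4536, -0.3594, 0.235]
orientation: [0.999, 0.054, 0.001, 0.001]
wrist_force: [-0.1, -0.5, 0.4]
gripper_width: 0.0852
grip_force: 0.0
```

```bash
python3 -c "
from h import *
go(.531,-.308,.2,.11)"
```

```text
t [ 0.0823 -0.0429  0.0351] a [ 0.003  -0.0028 -0.0026] dist 0.099 q6 [-0.75  0.42  1.6   0.    1.12  0.71] clk 0.6
```

Emit:
arm_command --deltas '[{"tx": 0.04,"ty": -0.02,"tz": 0.02,"ax": 0,"ay": 0,"az": 0,"gripper": 1},{"tx": 0.08,"ty": -0.043,"tz": 0.035,"ax": 0,"ay": 0,"az": 0,"gripper": 1},{"tx": 0.08,"ty": -0.043,"tz": 0.035,"ax": 0,"ay": 0,"az": 0,"gripper": 1}]'

```text
clock: 0.9
ee_pos: [0.5282, -0.305, 0.1955]
orientation: [0.998, 0.057, -0.001, -0.001]
wrist_force: [-0.6, 0.1, -0.0]
gripper_width: 0.0856
grip_force: 0.0
```

```bash
python3 -c "
from h import *
a=cam('wrist');save(a,'w1');crop(a,'w1',0,0,512,384,1.56);go(.531,-.308,.2,.11)
print(proj(a,[.531,-.308,.034])*1.56,np.linalg.inv(a['T'])[:3,3])"
```

```text
t [ 0.0041  0.0016 -0.0034] a [-0.0018  0.002   0.0032] dist 0.006 q6 [-0.6   0.52  1.54  0.    1.08  0.85] clk 0.95
[[411.97666595 277.01794323]] [ 0.59672302 -0.29659561  0.315681  ]
```

View pics/w1.png

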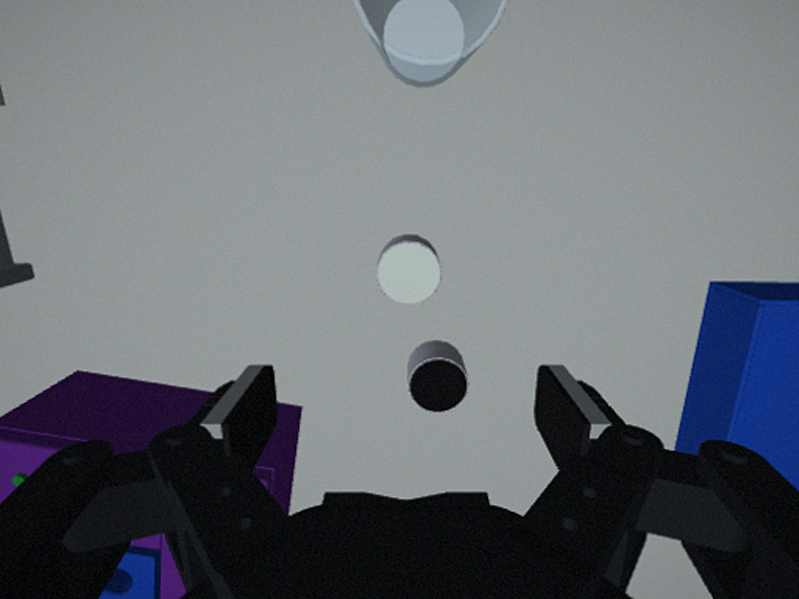

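The wrist view shows the white puck's top centre at (409,273), with the black puck at (438,385).

```bash
python3 -c "
from h import *
a=load('w1');p=atz(a,409/1.56,272.5/1.56,.034);print(p,atz(a,438/1.56,385/1.56,.034), [np.linalg.norm(atz(a,377.5/1.56,272/1.56,.034)-atz(a,441/1.56,272/1.56,.034))])
go(p[0],p[1],.033,.11)"
```

```text
[ 0.53382065 -0.30567931  0.034     ] [ 0.45465216 -0.33581598  0.034     ] [np.float64(0.04200327483764764)]
t [ 0.0075 -0.      0.1636] a [-0.0018  0.002   0.0032] dist 0.164 q6 [-0.6   0.52  1.54  0.    1.08  0.85] clk 0.95
```

Emit:
arm_command --deltas '[{"tx": 0.0075,"ty": 0,"tz": 0.05,"ax": -0.002,"ay": 0.002,"az": 0.003,"gripper": 1},{"tx": 0.0075,"ty": 0,"tz": 0.1,"ax": -0.002,"ay": 0.002,"az": 0.003,"gripper": 1},{"tx": 0.0075,"ty": 0,"tz": 0.14,"ax": -0.002,"ay": 0.002,"az": 0.003,"gripper": 1},{"tx": 0.0075,"ty": 0,"tz": 0.163,"ax": -0.002,"ay": 0.002,"az": 0.003,"gripper": 1},{"tx": 0.0075,"ty": 0,"tz": 0.163,"ax": -0.002,"ay": 0.002,"az": 0.003,"gripper": 1}]'

```text
clock: 1.45
ee_pos: [0.531, -0.3079, 0.0325]
orientation: [0.999, 0.053, -0.001, -0.001]
wrist_force: [1.0, 0.0, -0.0]
gripper_width: 0.0853
grip_force: 0.0
```

```bash
python3 -c "
from h import *
go(.5338,-.3057,.031,.11)"
```

```text
t [ 0.0031 -0.0018  0.0015] a [-0.0015  0.0023 -0.0043] dist 0.004 q6 [-0.6   0.75  1.61 -0.    0.79  0.86] clk 1.45
```

Emit:
arm_command --deltas '[{"tx": 0.001,"ty": -0.001,"tz": 0.0,"ax": 0,"ay": 0,"az": 0,"gripper": 1},{"tx": 0.001,"ty": -0.001,"tz": 0.0,"ax": 0,"ay": 0,"az": 0,"gripper": 1}]'

```text
clock: 1.65
ee_pos: [0.5348, -0.3078, 0.0373]
orientation: [0.999, 0.053, 0.002, 0.002]
wrist_force: [0.1, -0.2, -0.6]
gripper_width: 0.0852
grip_force: 0.0
```

```bash
python3 -c "
from h import *
go(.5338,-.3057,.031,.11);print(ctrl.tip_reach)"
```

```text
t [-0.0008 -0.0022  0.0063] a [ 0.0039 -0.0042 -0.0036] dist 0.007 q6 [-0.6   0.75  1.6  -0.    0.79  0.87] clk 1.65
0.022
```

Emit:
arm_command --deltas '[{"tx": 0,"ty": -0.001,"tz": 0.003,"ax": 0,"ay": 0,"az": 0,"gripper": 1},{"tx": 0,"ty": -0.001,"tz": 0.003,"ax": 0,"ay": 0,"az": 0,"gripper": 1},{"tx": 0,"ty": -0.001,"tz": 0.003,"ax": 0,"ay": 0,"az": 0,"gripper": 1}]'

```text
clock: 1.95
ee_pos: [0.5342, -0.306, 0.0328]
orientation: [0.999, 0.053, 0.001, 0.001]
wrist_force: [-0.5, -0.3, 1.0]
gripper_width: 0.0857
grip_force: 0.0
```

```bash
python3 -c "
from h import *
go(.5338,-.3057,.031,.11);s=ctrl.read_state();print(s['qvel'].round(3),s['ee_pos'])"
```

```text
t [-0.0003 -0.0003  0.0018] a [ 0.0025 -0.0025 -0.0031] dist 0.002 q6 [-0.6   0.75  1.61 -0.    0.78  0.87] clk 1.95
[-0.     0.004 -0.001  0.    -0.001  0.   ] [ 0.53417174 -0.30600038  0.03278917]
```

Emit:
arm_command --deltas '[{"tx": 0,"ty": 0,"tz": 0.0015,"ax": 0.002,"ay": -0.002,"az": -0.003,"gripper": -0.5},{"tx": 0,"ty": 0,"tz": 0.0015,"ax": 0.002,"ay": -0.002,"az": -0.003,"gripper": -1},{"tx": 0,"ty": 0,"tz": 0.0015,"ax": 0.002,"ay": -0.002,"az": -0.003,"gripper": -1},{"tx": 0,"ty": 0,"tz": 0.0015,"ax": 0.002,"ay": -0.002,"az": -0.003,"gripper": -1},{"tx": 0,"ty": 0,"tz": 0.0015,"ax": 0.002,"ay": -0.002,"az": -0.003,"gripper": -1}]' --grip_force 40

```text
clock: 2.45
ee_pos: [0.5341, -0.306, 0.031]
orientation: [0.998, 0.055, 0.0, 0.0]
wrist_force: [-1.2, 0.2, 2.9]
gripper_width: 0.0423
grip_force: 40.6
```

Emit:
arm_command --deltas '[{"tx": 0,"ty": 0,"tz": 0,"ax": 0,"ay": 0,"az": 0,"gripper": -1},{"tx": 0,"ty": 0,"tz": 0,"ax": 0,"ay": 0,"az": 0,"gripper": -1},{"tx": 0,"ty": 0,"tz": 0,"ax": 0,"ay": 0,"az": 0,"gripper": -1}]'

```text
clock: 2.75
ee_pos: [0.5341, -0.306, 0.031]
orientation: [0.998, 0.055, 0.0, 0.0]
wrist_force: [-1.3, 0.9, 4.8]
gripper_width: 0.0428
grip_force: 40.7
```

```bash
python3 -c "
from h import *
go(.5338,-.3057,.031,.11);print(ctrl.tip_reach)
go(.51,.057,.2,.11)"
```

```text
t [-0.0003 -0.0003 -0.    ] a [ 0.0002 -0.0003 -0.0002] dist 0.0 q6 [-0.6   0.76  1.6   0.    0.78  0.87] clk 2.75
0.022
t [ 0.0158 -0.3634 -0.1691] a [ 0.0002 -0.0003 -0.0002] dist 0.401 q6 [-0.6   0.76  1.6   0.    0.78  0.87] clk 2.75
```

Emit:
arm_command --deltas '[{"tx": 0,"ty": 0,"tz": -0.03,"ax": 0,"ay": 0,"az": 0,"gripper": -1},{"tx": 0,"ty": 0,"tz": -0.07,"ax": 0,"ay": 0,"az": 0,"gripper": -1},{"tx": 0,"ty": -0.01,"tz": -0.12,"ax": 0,"ay": 0,"az": 0,"gripper": -1},{"tx": 0,"ty": -0.04,"tz": -0.16,"ax": 0,"ay": 0,"az": 0,"gripper": -1},{"tx": 0,"ty": -0.08,"tz": -0.19,"ax": 0,"ay": 0,"az": 0,"gripper": -1}]'

```text
clock: 3.25
ee_pos: [0.5254, -0.2273, 0.2225]
orientation: [0.999, 0.054, 0.001, 0.001]
wrist_force: [1.2, 0.2, 0.0]
gripper_width: 0.0427
grip_force: 41.1
```

Emit:
arm_command --deltas '[{"tx": -0.01,"ty": -0.045,"tz": 0,"ax": 0,"ay": 0,"az": 0,"gripper": -1},{"tx": -0.02,"ty": -0.09,"tz": 0,"ax": 0,"ay": 0,"az": 0,"gripper": -1},{"tx": -0.03,"ty": -0.135,"tz": 0,"ax": 0,"ay": 0,"az": 0,"gripper": -1},{"tx": -0.035,"ty": -0.18,"tz": 0,"ax": 0,"ay": 0,"az": 0,"gripper": -1},{"tx": -0.035,"ty": -0.22,"tz": 0,"ax": 0,"ay": 0,"az": 0,"gripper": -1}]'

```text
clock: 3.75
ee_pos: [0.4651, -0.0105, 0.22]
orientation: [0.998, 0.055, -0.0, -0.0]
wrist_force: [-0.4, 0.2, -1.0]
gripper_width: 0.0424
grip_force: 41.1
```

Emit:
arm_command --deltas '[{"tx": 0,"ty": -0.035,"tz": 0,"ax": 0,"ay": 0,"az": 0,"gripper": -1},{"tx": 0,"ty": -0.06,"tz": 0,"ax": 0,"ay": 0,"az": 0,"gripper": -1},{"tx": 0,"ty": -0.06,"tz": 0,"ax": 0,"ay": 0,"az": 0,"gripper": -1},{"tx": 0,"ty": -0.06,"tz": 0,"ax": 0,"ay": 0,"az": 0,"gripper": -1},{"tx": 0,"ty": -0.06,"tz": 0,"ax": 0,"ay": 0,"az": 0,"gripper": -1}]'

```text
clock: 4.25
ee_pos: [0.4599, 0.0468, 0.2201]
orientation: [0.999, 0.055, -0.0, 0.0]
wrist_force: [0.6, 0.2, -0.8]
gripper_width: 0.0428
grip_force: 41.1
```

```bash
python3 -c "
from h import *
s=ctrl.read_state();print(s['ee_pos'],s['qvel'].round(3))
a=cam('wrist');save(a,'w2');crop(a,'w2',0,0,512,384,1.56);go(.535,.057,.2,.11)
print(proj(a,[[.535,.057,.014],[.647,.07,.096]])*1.56)"
```

```text
[0.45986417 0.04679146 0.22008348] [-0.008  0.002 -0.002  0.001  0.001  0.003]
t [ 0.0758 -0.0021  0.0201] a [ 0.0001  0.0002 -0.0011] dist 0.078 q6 [ 0.    0.23  1.91 -0.    1.    1.46] clk 4.3
[[403.47964814 163.56731351]
 [401.35312848 -91.61437484]]
```

View pics/w2.png

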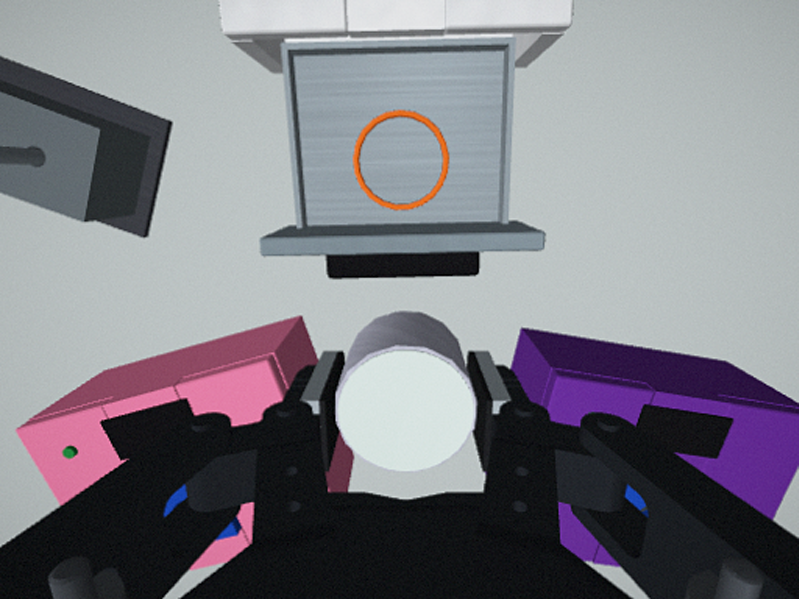

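Nest ring is at (401,160), the panel runs almost level from (261,240) to (545,235), and the puck is held with its face up at (406,408). I'll fit the ring and the yaw numerically.

```bash
python3 -c "
from h import *
a=load('w2');h=cv2.cvtColor(a['img'],cv2.COLOR_RGB2HSV)
m=((h[...,0]<20)&(h[...,1]>150)&(h[...,2]>120)).astype(np.uint8);m[200:]=0
c=max(cv2.findContours(m,0,2)[0],key=cv2.contourArea);P=np.array([atz(a,u,v,.02)[:2] for u,v in c[:,0]])
print(cv2.minEnclosingCircle(P.astype(np.float32)),len(P)); A=np.c_[2*P,np.ones(len(P))];s=np.linalg.lstsq(A,(P**2).sum(1),rcond=None)[0];print(s[:2],np.sqrt(s[2]+s[:2]@s[:2]))
k=1.56
def yaw(p,q,z):
    d=atz(a,q[0]/k,q[1]/k,z)-atz(a,p[0]/k,p[1]/k,z);return np.arctan2(-d[0]*-1,-d[1]) if 0 else np.arctan2(d[0],-d[1]),np.linalg.norm(d)
print('panel top front edge',yaw((262,238),(544,232),.075),'inner',yaw((268,236),(540,232),.075),'pull top',yaw((328,256),(479,253),.064))
t=atz(a,406/k,408/k,.223);print('puck',t,ctrl.read_state()['ee_pos'])
go(s[0],s[1],.12,.11)"
```

```text
((0.5364023447036743, 0.05945838615298271), 0.033580098301172256) 94
[0.53650252 0.059348  ] 0.032872865390621855
panel top front edge (np.float64(0.13120285614319518), np.float64(0.17178842301944425)) inner (np.float64(0.12463371467411094), np.float64(0.16556495707767446)) pull top (np.float64(0.1300095775166346), np.float64(0.09692034425657083))
puck [0.46058355 0.04743712 0.223     ] [0.45992491 0.04666437 0.22013291]
t [ 0.0775 -0.0043  0.1001] a [ 0.0001  0.0002 -0.0011] dist 0.127 q6 [ 0.    0.23  1.91 -0.    1.    1.46] clk 4.3
```

Emit:
arm_command --deltas '[{"tx": 0.04,"ty": -0.002,"tz": 0,"ax": 0,"ay": 0,"az": -0.018,"gripper": -1},{"tx": 0.077,"ty": -0.0035,"tz": 0.02,"ax": 0,"ay": 0,"az": -0.018,"gripper": -1},{"tx": 0.077,"ty": -0.0035,"tz": 0.06,"ax": 0,"ay": 0,"az": -0.018,"gripper": -1},{"tx": 0.077,"ty": -0.0035,"tz": 0.1,"ax": 0,"ay": 0,"az": -0.018,"gripper": -1},{"tx": 0.077,"ty": -0.0035,"tz": 0.13,"ax": 0,"ay": 0,"az": -0.018,"gripper": -1}]'

```text
clock: 4.8
ee_pos: [0.5354, 0.0584, 0.0878]
orientation: [0.998, 0.063, -0.001, -0.0]
wrist_force: [-0.1, -0.0, -0.7]
gripper_width: 0.043
grip_force: 41.1
```

Emit:
arm_command --deltas '[{"tx": 0,"ty": 0,"tz": 0.015,"ax": 0,"ay": 0,"az": 0,"gripper": -1},{"tx": 0,"ty": 0,"tz": 0.025,"ax": 0,"ay": 0,"az": 0,"gripper": -1},{"tx": 0,"ty": 0,"tz": 0.025,"ax": 0,"ay": 0,"az": 0,"gripper": -1},{"tx": 0,"ty": 0,"tz": 0.025,"ax": 0,"ay": 0,"az": 0,"gripper": -1}]'

```text
clock: 5.2
ee_pos: [0.5365, 0.059, 0.0659]
orientation: [0.998, 0.064, 0.0, 0.0]
wrist_force: [-0.2, 0.5, 0.2]
gripper_width: 0.0431
grip_force: 41.1
```

```bash
python3 -c "
from h import *
go(.536,.0587,.045,.128);s=ctrl.read_state();print(s['qvel'].round(3),s['wrist_force'])"
```

```text
t [-0.0006  0.0002  0.0209] a [ 0.0001 -0.0009 -0.0007] dist 0.021 q6 [ 0.02  0.6   1.81 -0.    0.73  1.47] clk 5.2
[ 0.005 -0.013 -0.004  0.002  0.002  0.001] [-0.17039108  0.50091144  0.17617258]
```

Emit:
arm_command --deltas '[{"tx": -0.0006,"ty": 0,"tz": 0.006,"ax": 0,"ay": 0,"az": 0,"gripper": -1},{"tx": -0.0006,"ty": 0,"tz": 0.012,"ax": 0,"ay": 0,"az": 0,"gripper": -1},{"tx": -0.0006,"ty": 0,"tz": 0.016,"ax": 0,"ay": 0,"az": 0,"gripper": -1},{"tx": -0.0006,"ty": 0,"tz": 0.018,"ax": 0,"ay": 0,"az": 0,"gripper": -1},{"tx": -0.0006,"ty": 0,"tz": 0.019,"ax": 0,"ay": 0,"az": 0,"gripper": -1}]'

```text
clock: 5.7
ee_pos: [0.5354, 0.0593, 0.0461]
orientation: [0.998, 0.064, -0.0, -0.0]
wrist_force: [0.6, -0.3, -0.7]
gripper_width: 0.0421
grip_force: 41.1
```

Emit:
arm_command --deltas '[{"tx": 0,"ty": 0,"tz": 0.0005,"ax": 0,"ay": 0,"az": 0,"gripper": -1},{"tx": 0,"ty": 0,"tz": 0.001,"ax": 0,"ay": 0,"az": 0,"gripper": -1},{"tx": 0,"ty": 0,"tz": 0.001,"ax": 0,"ay": 0,"az": 0,"gripper": -1}]'

```text
clock: 6.0
ee_pos: [0.5355, 0.0592, 0.0453]
orientation: [0.998, 0.064, 0.0, 0.0]
wrist_force: [-0.8, 1.0, -1.7]
gripper_width: 0.0428
grip_force: 41.1
```

Emit:
arm_command --deltas '[{"tx": 0,"ty": 0,"tz": 0.0005,"ax": 0,"ay": 0,"az": 0,"gripper": -1},{"tx": 0,"ty": 0,"tz": 0.001,"ax": 0,"ay": 0,"az": 0,"gripper": -1},{"tx": 0,"ty": 0,"tz": 0.001,"ax": 0,"ay": 0,"az": 0,"gripper": -1}]'

```text
clock: 6.3
ee_pos: [0.5359, 0.0593, 0.045]
orientation: [0.998, 0.064, 0.001, 0.0]
wrist_force: [-1.0, 0.5, 6.1]
gripper_width: 0.0425
grip_force: 41.9
```

Contact with the nest floor; releasing.

Emit:
arm_command --deltas '[{"tx": 0,"ty": 0,"tz": -0.0005,"ax": 0,"ay": 0,"az": 0,"gripper": 0.2},{"tx": 0,"ty": 0,"tz": -0.001,"ax": 0,"ay": 0,"az": 0,"gripper": 0.5},{"tx": 0,"ty": 0,"tz": -0.001,"ax": 0,"ay": 0,"az": 0,"gripper": 0.5},{"tx": 0,"ty": 0,"tz": -0.001,"ax": 0,"ay": 0,"az": 0,"gripper": 0.5}]'

```text
clock: 6.7
ee_pos: [0.5354, 0.0592, 0.0452]
orientation: [0.998, 0.064, -0.0, -0.0]
wrist_force: [0.3, -0.1, 0.5]
gripper_width: 0.0641
grip_force: 0.0
```

Emit:
arm_command --deltas '[{"tx": 0,"ty": 0,"tz": -0.01,"ax": 0,"ay": 0,"az": 0,"gripper": 0.5},{"tx": 0,"ty": 0,"tz": -0.04,"ax": 0,"ay": 0,"az": 0,"gripper": 0.5},{"tx": 0,"ty": 0,"tz": -0.08,"ax": 0,"ay": 0,"az": 0,"gripper": 0.5},{"tx": -0.04,"ty": 0,"tz": -0.11,"ax": 0,"ay": 0,"az": 0,"gripper": -1},{"tx": -0.08,"ty": 0,"tz": -0.12,"ax": 0,"ay": 0,"az": 0,"gripper": -1}]'

```text
clock: 7.2
ee_pos: [0.4564, 0.0489, 0.1683]
orientation: [0.998, 0.064, 0.002, 0.0]
wrist_force: [0.9, 0.8, -0.6]
gripper_width: 0.036
grip_force: 0.0
```

Emit:
arm_command --deltas '[{"tx": -0.03,"ty": 0,"tz": 0,"ax": 0,"ay": 0,"az": 0,"gripper": -1},{"tx": -0.03,"ty": 0,"tz": 0,"ax": 0,"ay": 0,"az": 0,"gripper": -1},{"tx": -0.03,"ty": 0,"tz": 0,"ax": 0,"ay": 0,"az": 0,"gripper": -1}]'

```text
clock: 7.5
ee_pos: [0.4266, 0.0452, 0.1661]
orientation: [0.998, 0.064, 0.001, 0.0]
wrist_force: [-0.2, 0.2, -0.2]
gripper_width: -0.0002
grip_force: 0.0
```

```bash
python3 -c "
from h import *
s=ctrl.read_state();print(s['ee_pos'],s['qvel'].round(3),s['gripper_width'])
a=cam('wrist');save(a,'w3');crop(a,'w3',0,0,512,384,1.56)"
```

```text
[0.42659566 0.04516246 0.16612995] [ 0.002  0.03  -0.031  0.001 -0.003  0.001] -0.00018732230555054208
```

View pics/w3.png

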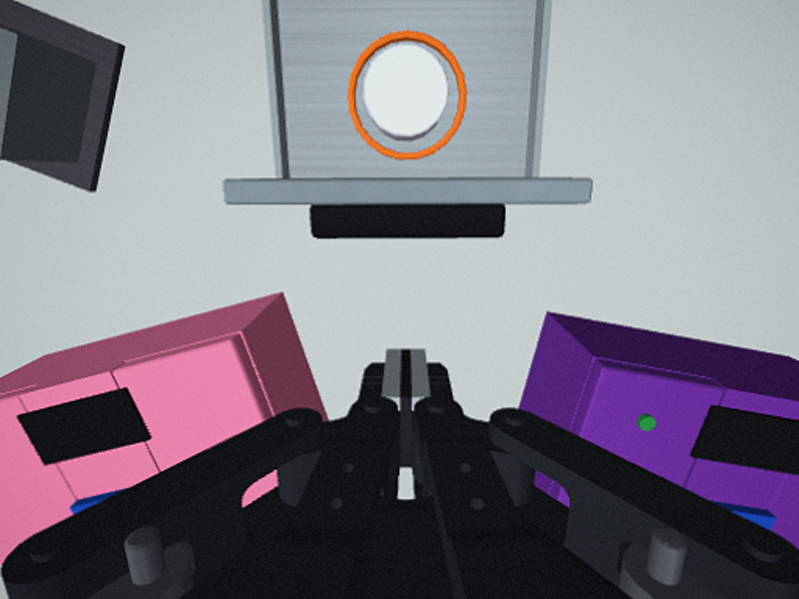

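Puck sits upright inside the ring at (405,90), and the pull is centred at (407,222). I'll descend behind the pull and push along tool x.

Emit:
arm_command --deltas '[{"tx": 0,"ty": 0,"tz": 0.04,"ax": 0,"ay": 0,"az": 0,"gripper": -1},{"tx": 0,"ty": 0,"tz": 0.08,"ax": 0,"ay": 0,"az": 0,"gripper": -1},{"tx": 0,"ty": 0,"tz": 0.098,"ax": 0,"ay": 0,"az": 0,"gripper": -1},{"tx": 0,"ty": 0,"tz": 0.098,"ax": 0,"ay": 0,"az": 0,"gripper": -1},{"tx": 0,"ty": 0,"tz": 0.098,"ax": 0,"ay": 0,"az": 0,"gripper": -1}]'

```text
clock: 8.05
ee_pos: [0.4271, 0.0452, 0.0675]
orientation: [0.998, 0.064, -0.0, -0.0]
wrist_force: [-0.4, 0.2, 0.9]
gripper_width: 0.0002
grip_force: 0.0
```

```bash
python3 -c "
from h import *
a=load('w3');k=1.56
for p,q,z in [((226,179),(590,179.5),.075),((311,237),(504,237),.055)]:
    P=atz(a,p[0]/k,p[1]/k,z);Q=atz(a,q[0]/k,q[1]/k,z);d=Q-P;print((P+Q)/2,np.arctan2(d[0],-d[1]),np.linalg.norm(d))
print('puck',atz(a,405/k,90/k,.048),'ring',atz(a,406.5/k,94.5/k,.02))
h=cv2.cvtColor(a['img'],cv2.COLOR_RGB2HSV)
go(.4274,.0453,.067,.128)"
```

```text
[0.49268861 0.05305711 0.075     ] 0.12699012500671142 0.17092965623096618
[0.46299848 0.04933616 0.055     ] 0.12821177089709057 0.10262731259091298
puck [0.53521176 0.05999116 0.048     ] ring [0.53778199 0.05946243 0.02      ]
t [ 0.0003 -0.      0.0005] a [-0.      0.     -0.0001] dist 0.001 q6 [-0.    0.46  2.09  0.    0.59  1.44] clk 8.05
```

Emit:
arm_command --deltas '[{"tx": 0.01,"ty": 0,"tz": 0,"ax": 0,"ay": 0,"az": 0,"gripper": -1},{"tx": 0.018,"ty": 0,"tz": 0,"ax": 0,"ay": 0,"az": 0,"gripper": -1},{"tx": 0.024,"ty": 0,"tz": 0,"ax": 0,"ay": 0,"az": 0,"gripper": -1},{"tx": 0.03,"ty": 0,"tz": 0,"ax": 0,"ay": 0,"az": 0,"gripper": -1},{"tx": 0.036,"ty": 0,"tz": 0,"ax": 0,"ay": 0,"az": 0,"gripper": -1}]'

```text
clock: 8.55
ee_pos: [0.4623, 0.0499, 0.0674]
orientation: [0.998, 0.064, -0.0, -0.0]
wrist_force: [-2.6, -0.0, 1.5]
gripper_width: 0.0001
grip_force: 1.2
```

Emit:
arm_command --deltas '[{"tx": 0.007,"ty": 0,"tz": 0,"ax": 0,"ay": 0,"az": 0,"gripper": -1},{"tx": 0.014,"ty": 0,"tz": 0,"ax": 0,"ay": 0,"az": 0,"gripper": -1},{"tx": 0.021,"ty": 0,"tz": 0,"ax": 0,"ay": 0,"az": 0,"gripper": -1},{"tx": 0.028,"ty": 0,"tz": 0,"ax": 0,"ay": 0,"az": 0,"gripper": -1},{"tx": 0.035,"ty": 0,"tz": 0,"ax": 0,"ay": 0,"az": 0,"gripper": -1}]'

```text
clock: 9.05
ee_pos: [0.4972, 0.0544, 0.0672]
orientation: [0.998, 0.064, -0.0, -0.0]
wrist_force: [-2.3, 1.1, 0.6]
gripper_width: -0.0
grip_force: 1.2
```

Emit:
arm_command --deltas '[{"tx": 0.007,"ty": 0,"tz": 0,"ax": 0,"ay": 0,"az": 0,"gripper": -1},{"tx": 0.014,"ty": 0,"tz": 0,"ax": 0,"ay": 0,"az": 0,"gripper": -1},{"tx": 0.021,"ty": 0,"tz": 0,"ax": 0,"ay": 0,"az": 0,"gripper": -1},{"tx": 0.028,"ty": 0,"tz": 0,"ax": 0,"ay": 0,"az": 0,"gripper": -1},{"tx": 0.035,"ty": 0,"tz": 0,"ax": 0,"ay": 0,"az": 0,"gripper": -1}]'

```text
clock: 9.55
ee_pos: [0.5319, 0.0588, 0.0672]
orientation: [0.998, 0.064, -0.0, -0.0]
wrist_force: [-3.3, 1.9, 0.1]
gripper_width: 0.0001
grip_force: 1.2
```

Emit:
arm_command --deltas '[{"tx": 0.005,"ty": 0,"tz": 0,"ax": 0,"ay": 0,"az": 0,"gripper": -1},{"tx": 0.01,"ty": 0,"tz": 0,"ax": 0,"ay": 0,"az": 0,"gripper": -1},{"tx": 0.015,"ty": 0,"tz": 0,"ax": 0,"ay": 0,"az": 0,"gripper": -1},{"tx": 0.02,"ty": 0,"tz": 0,"ax": 0,"ay": 0,"az": 0,"gripper": -1},{"tx": 0.022,"ty": 0,"tz": 0,"ax": 0,"ay": 0,"az": 0,"gripper": -1}]'

```text
clock: 10.05
ee_pos: [0.5538, 0.0615, 0.0673]
orientation: [0.998, 0.064, 0.0, 0.0]
wrist_force: [-2.4, 0.6, 1.0]
gripper_width: 0.0004
grip_force: 1.1
```

Emit:
arm_command --deltas '[{"tx": 0.002,"ty": 0,"tz": 0,"ax": 0,"ay": 0,"az": 0,"gripper": -1},{"tx": 0.004,"ty": 0,"tz": 0,"ax": 0,"ay": 0,"az": 0,"gripper": -1},{"tx": 0.006,"ty": 0,"tz": 0,"ax": 0,"ay": 0,"az": 0,"gripper": -1}]'

```text
clock: 10.35
ee_pos: [0.5593, 0.0623, 0.0673]
orientation: [0.998, 0.064, -0.0, 0.0]
wrist_force: [-1.8, 0.3, 0.5]
gripper_width: 0.0003
grip_force: 1.1
```

Emit:
arm_command --deltas '[{"tx": 0.001,"ty": 0,"tz": 0,"ax": 0,"ay": 0,"az": 0,"gripper": -1},{"tx": 0.002,"ty": 0,"tz": 0,"ax": 0,"ay": 0,"az": 0,"gripper": -1},{"tx": 0.003,"ty": 0,"tz": 0,"ax": 0,"ay": 0,"az": 0,"gripper": -1}]'

```text
clock: 10.65
ee_pos: [0.5622, 0.0627, 0.0673]
orientation: [0.998, 0.064, 0.0, 0.0]
wrist_force: [-2.9, 0.8, 0.1]
gripper_width: -0.0001
grip_force: 1.0
```

Emit:
arm_command --deltas '[{"tx": 0.001,"ty": 0,"tz": 0,"ax": 0,"ay": 0,"az": 0,"gripper": -1},{"tx": 0.002,"ty": 0,"tz": 0,"ax": 0,"ay": 0,"az": 0,"gripper": -1}]'

```text
clock: 10.85
ee_pos: [0.5635, 0.0628, 0.0672]
orientation: [0.998, 0.064, -0.001, 0.0]
wrist_force: [-10.8, -1.3, 8.0]
gripper_width: -0.0003
grip_force: 5.3
```

Emit:
arm_command --deltas '[{"tx": 0.001,"ty": 0,"tz": 0,"ax": 0,"ay": 0,"az": 0,"gripper": -1},{"tx": 0.0015,"ty": 0,"tz": 0,"ax": 0,"ay": 0,"az": 0,"gripper": -1}]'

```text
clock: 11.05
ee_pos: [0.5636, 0.0629, 0.0672]
orientation: [0.998, 0.064, -0.003, 0.0]
wrist_force: [-17.0, -2.7, 13.6]
gripper_width: 0.0003
grip_force: 8.6
```

Emit:
arm_command --deltas '[{"tx": 0.0005,"ty": 0,"tz": 0,"ax": 0,"ay": 0,"az": 0,"gripper": -1},{"tx": 0.001,"ty": 0,"tz": 0,"ax": 0,"ay": 0,"az": 0,"gripper": -1}]'

```text
clock: 11.25
ee_pos: [0.5636, 0.0629, 0.0672]
orientation: [0.998, 0.064, -0.004, 0.0]
wrist_force: [-22.9, -3.3, 18.5]
gripper_width: 0.0
grip_force: 11.4
```

Drawer is shut against its stop at x=.5636, with force rising and no motion. I'll back off, rise and look at the guide from above.

Emit:
arm_command --deltas '[{"tx": -0.01,"ty": 0,"tz": 0,"ax": 0,"ay": 0,"az": 0,"gripper": -1},{"tx": -0.03,"ty": 0,"tz": 0,"ax": 0,"ay": 0,"az": 0,"gripper": -1},{"tx": -0.04,"ty": 0,"tz": -0.04,"ax": 0,"ay": 0,"az": 0,"gripper": -1},{"tx": -0.04,"ty": 0,"tz": -0.09,"ax": 0,"ay": 0,"az": 0,"gripper": -1},{"tx": -0.02,"ty": 0,"tz": -0.13,"ax": 0,"ay": 0,"az": 0,"gripper": 0}]'

```text
clock: 11.75
ee_pos: [0.5459, 0.0605, 0.1997]
orientation: [0.998, 0.064, 0.0, 0.0]
wrist_force: [2.0, -0.3, -0.5]
gripper_width: 0.0135
grip_force: 0.0
```

Emit:
arm_command --deltas '[{"tx": 0.04,"ty": 0,"tz": -0.02,"ax": 0,"ay": 0,"az": 0,"gripper": 0.3},{"tx": 0.08,"ty": 0,"tz": -0.025,"ax": 0,"ay": 0,"az": 0,"gripper": 0.3},{"tx": 0.103,"ty": 0,"tz": -0.025,"ax": 0,"ay": 0,"az": 0,"gripper": 0.3},{"tx": 0.103,"ty": 0,"tz": -0.025,"ax": 0,"ay": 0,"az": 0,"gripper": 0.3},{"tx": 0.103,"ty": 0,"tz": -0.025,"ax": 0,"ay": 0,"az": 0,"gripper": 0.3}]'

```text
clock: 12.25
ee_pos: [0.6488, 0.0737, 0.2218]
orientation: [0.998, 0.064, -0.0, 0.0]
wrist_force: [-0.8, -0.4, -0.5]
gripper_width: 0.0555
grip_force: 0.0
```

```bash
python3 -c "
from h import *
s=ctrl.read_state();print(s['ee_pos'],s['qvel'].round(3),s['gripper_width'])
a=cam('wrist');save(a,'w4');crop(a,'w4',0,0,512,384,1.56);print(proj(a,[.648,.0735,.096])*1.56)
go(.648,.0735,.22,.128); go(.5366,.3646,.25,.128)
b=cam('side');save(b,'d4')"
```

```text
[0.64882168 0.07371886 0.22176648] [-0.001 -0.019  0.027  0.001  0.001 -0.001] 0.05547920725960553
[[406.62225097 296.98244115]]
t [-0.0004  0.0002  0.0019] a [ 0.      0.0005 -0.0002] dist 0.002 q6 [ 0.04  0.57  1.39 -0.    1.18  1.48] clk 12.3
t [-0.0738 -0.3028 -0.028 ] a [ 0.      0.0005 -0.0002] dist 0.313 q6 [ 0.04  0.57  1.39 -0.    1.18  1.48] clk 12.3
```

View pics/w4.png

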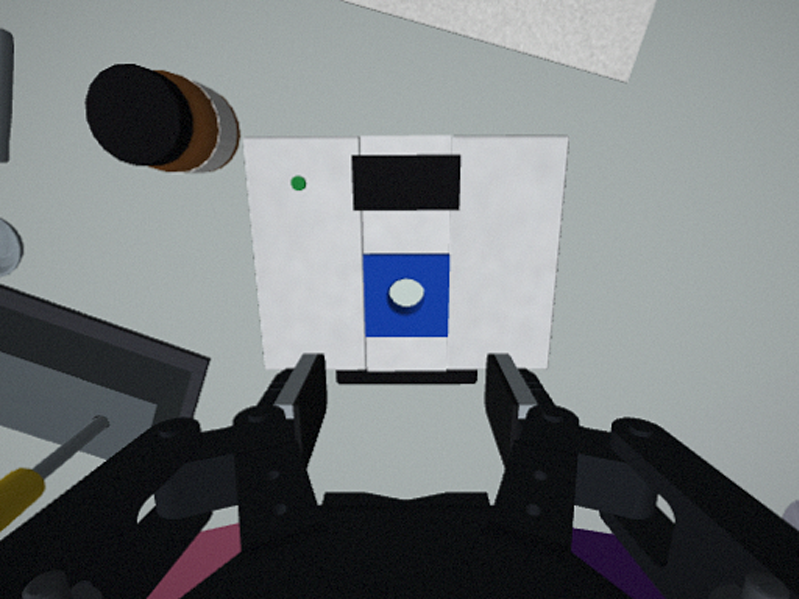

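Through the bore at (406,294) the white puck face is visible, the blue block spans (363,254) to (449,336), and the drawer is shut.

```bash
python3 -c "
from h import *
a=load('w4');h=cv2.cvtColor(a['img'],cv2.COLOR_RGB2HSV)
m=((h[...,0]>105)&(h[...,0]<125)&(h[...,1]>170)&(h[...,2]>60)).astype(np.uint8);m[:150]=0;m[225:]=0;m[:,:220]=0;m[:,300:]=0
c=max(cv2.findContours(m,0,2)[0],key=cv2.contourArea)
P=np.array([atz(a,u,v,.096)[:2] for u,v in c[:,0]],np.float32);r=cv2.minAreaRect(P);print(r)
# hole (not blue) inside block
full=cv2.drawContours(np.zeros_like(m),[c],-1,1,-1); hole=full&(1-m)
c2=max(cv2.findContours(hole,0,2)[0],key=cv2.contourArea);P=np.array([atz(a,u,v,.096)[:2] for u,v in c2[:,0]],np.float32);print(cv2.minEnclosingCircle(P),cv2.boundingRect(c2))
k=1.56
print(atz(a,366/k,336.5/k,.096),atz(a,449/k,336.5/k,.096))
C=(atz(a,366/k,336.5/k,.096)+atz(a,449/k,336.5/k,.096))/2;print(C+.025*np.array([np.cos(.128),np.sin(.128),0]))
# front of pull
print((atz(a,337/k,371/k,.064)+atz(a,476.5/k,371/k,.064))/2)
w=load('w3')
b=load('d4');crop(b,'d4',150,140,310,260,5)
"
```

```text
((0.6485966444015503, 0.07401999086141586), (0.04938337579369545, 0.049253493547439575), 7.3550591468811035)
((0.6500213742256165, 0.07409296184778214), 0.01060267724096775) (249, 178, 23, 19)
[0.62034153 0.0945723  0.096     ] [0.62673435 0.04499431 0.096     ]
[0.64833342 0.07297457 0.096     ]
[0.58589154 0.0652059  0.064     ]
```

View pics/d4.png

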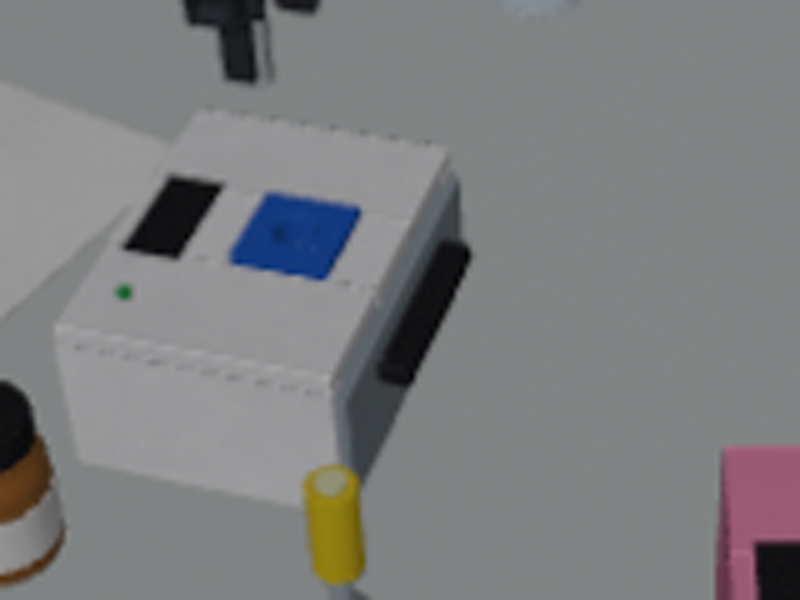

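Drawer panel is flush with the station front. I'll move above the blue probe.

Emit:
arm_command --deltas '[{"tx": -0.01,"ty": -0.02,"tz": -0.04,"ax": 0,"ay": 0,"az": 0,"gripper": 0.3},{"tx": -0.02,"ty": -0.065,"tz": -0.05,"ax": 0,"ay": 0,"az": 0,"gripper": 0.3},{"tx": -0.03,"ty": -0.11,"tz": -0.05,"ax": 0,"ay": 0,"az": 0,"gripper": 0.3},{"tx": -0.04,"ty": -0.155,"tz": -0.05,"ax": 0,"ay": 0,"az": 0,"gripper": 0.3},{"tx": -0.05,"ty": -0.2,"tz": -0.05,"ax": 0,"ay": 0,"az": 0,"gripper": 0.3}]'

```text
clock: 12.85
ee_pos: [0.5725, 0.2671, 0.2728]
orientation: [0.998, 0.064, 0.0, -0.0]
wrist_force: [1.0, 0.7, -0.1]
gripper_width: 0.0554
grip_force: 0.0
```

Emit:
arm_command --deltas '[{"tx": -0.012,"ty": -0.045,"tz": 0,"ax": 0,"ay": 0,"az": 0,"gripper": 0.3},{"tx": -0.024,"ty": -0.09,"tz": 0,"ax": 0,"ay": 0,"az": 0,"gripper": 0.3},{"tx": -0.024,"ty": -0.103,"tz": 0,"ax": 0,"ay": 0,"az": 0,"gripper": 0.3},{"tx": -0.024,"ty": -0.103,"tz": 0,"ax": 0,"ay": 0,"az": 0,"gripper": 0.3},{"tx": -0.024,"ty": -0.103,"tz": 0,"ax": 0,"ay": 0,"az": 0,"gripper": 0.3}]'

```text
clock: 13.35
ee_pos: [0.5372, 0.3638, 0.2723]
orientation: [0.998, 0.064, 0.0, 0.0]
wrist_force: [-0.0, -0.8, -0.8]
gripper_width: 0.0554
grip_force: 0.0
```

```bash
python3 -c "
from h import *
s=ctrl.read_state();print(s['ee_pos'],s['qvel'].round(3),s['gripper_width'])
a=cam('wrist');save(a,'w5');crop(a,'w5',0,0,512,384,1.56);print(proj(a,[[.5366,.3646,.172],[.5145,.278,.172]])*1.56)
go(.5366,.3646,.16,.128)"
```

```text
[0.53721202 0.36382368 0.27230545] [-0.02  -0.002  0.002  0.001  0.002  0.001] 0.055361660893669194
[[404.91871805 309.51339095]
 [555.53498813 366.54936501]]
t [-0.0007 -0.0013  0.1123] a [ 0.0004 -0.     -0.0015] dist 0.112 q6 [ 0.52  0.52  1.35 -0.    1.27  1.97] clk 13.4
```

View pics/w5.png

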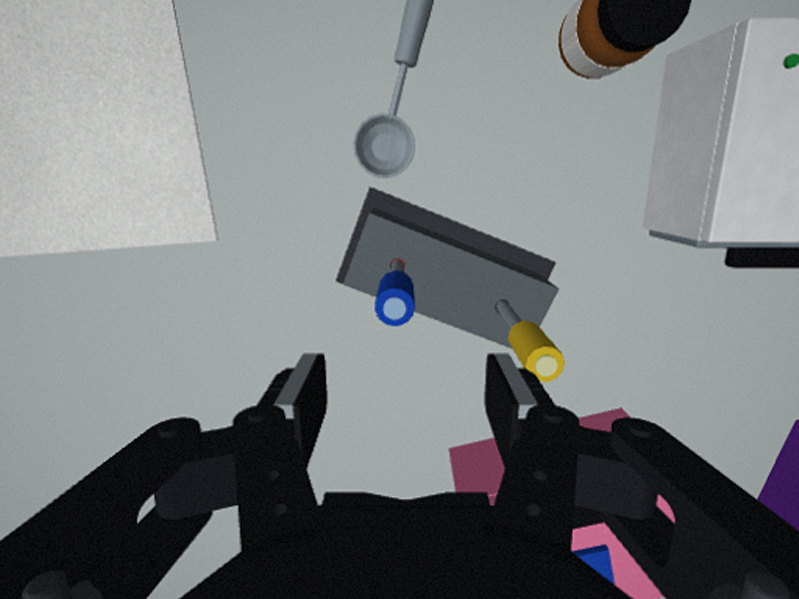

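The blue probe's cap is centred at (395,309) and the yellow at (546,365), about 10 px left of the prediction.

```bash
python3 -c "
from h import *
a=load('w5');k=1.56
p=atz(a,395/k,309/k,.172);q=atz(a,545.5/k,365.5/k,.172);print(p,q,np.linalg.norm(p-q),np.linalg.norm(p-np.array([.5372,.3638,.172])))
s=load('s0');h=cv2.cvtColor(a['img'],cv2.COLOR_RGB2HSV)
m=((h[...,0]>100)&(h[...,0]<125)&(h[...,1]>150)).astype(np.uint8);m[:170]=0;m[215:]=0;m[:,:230]=0;m[:,280:]=0
ys,xs=np.nonzero(m);print(xs.min()*k,xs.max()*k,ys.min()*k,ys.max()*k)
lo=ys>ys.max()-16;print('mid x of lower part',(xs[lo].min()+xs[lo].max()+1)/2*k)
print(proj(a,[[p[0],p[1],.127],[p[0],p[1],.06]])*k)
go(p[0],p[1],.2,.128)"
```

```text
[0.53621206 0.36985259 0.172     ] [0.51441486 0.28363477 0.172     ] 0.08893047975355665 0.006132686008390322
375.96000000000004 413.40000000000003 271.44 324.48
mid x of lower part 395.46000000000004
[[396.54168184 287.64617605]
 [398.10690282 265.9702318 ]]
t [-0.0004 -0.0066  0.0723] a [ 0.0004 -0.     -0.0015] dist 0.073 q6 [ 0.52  0.52  1.35 -0.    1.27  1.97] clk 13.4
```

Emit:
arm_command --deltas '[{"tx": -0.0005,"ty": -0.006,"tz": 0.03,"ax": 0,"ay": 0,"az": 0,"gripper": 0.3},{"tx": -0.0005,"ty": -0.006,"tz": 0.06,"ax": 0,"ay": 0,"az": 0,"gripper": 0.3},{"tx": -0.0005,"ty": -0.006,"tz": 0.07,"ax": 0,"ay": 0,"az": 0,"gripper": 0.3},{"tx": -0.0005,"ty": -0.006,"tz": 0.07,"ax": 0,"ay": 0,"az": 0,"gripper": 0.3},{"tx": -0.0005,"ty": -0.006,"tz": 0.07,"ax": 0,"ay": 0,"az": 0,"gripper": 0.3}]'

```text
clock: 13.9
ee_pos: [0.5366, 0.3704, 0.2037]
orientation: [0.998, 0.063, 0.001, -0.0]
wrist_force: [-0.4, -0.7, 0.7]
gripper_width: 0.0555
grip_force: 0.0
```

```bash
python3 -c "
from h import *
s=ctrl.read_state();print(s['ee_pos'],s['qvel'].round(3))
a=cam('wrist');save(a,'w6');k=1.56;crop(a,'w6',0,0,512,384,1.56)
h=cv2.cvtColor(a['img'],cv2.COLOR_RGB2HSV)
m=((h[...,0]>100)&(h[...,0]<125)&(h[...,1]>150)).astype(np.uint8);m[:,:200]=0;m[:,330:]=0;m[:130]=0;m[260:]=0
c=max(cv2.findContours(m,0,2)[0],key=cv2.contourArea);print(cv2.boundingRect(c),cv2.minAreaRect(c))
g=proj(a,[[.5363,.3697,.172],[.5363,.3697,.17]]);print(g*k)
go(.5363,.3697,.153,.128)"
```

```text
[0.53656279 0.37039459 0.2036792 ] [ 0.007 -0.012 -0.01   0.001 -0.001  0.002]
(244, 194, 35, 53) ((261.0, 220.0), (52.0, 34.0), 90.0)
[[409.03476768 363.56490903]
 [408.99075648 361.38352782]]
t [-0.0005  0.001   0.051 ] a [-0.0009 -0.0022 -0.0008] dist 0.051 q6 [ 0.53  0.58  1.41 -0.    1.14  1.98] clk 13.95
```

View pics/w6.png

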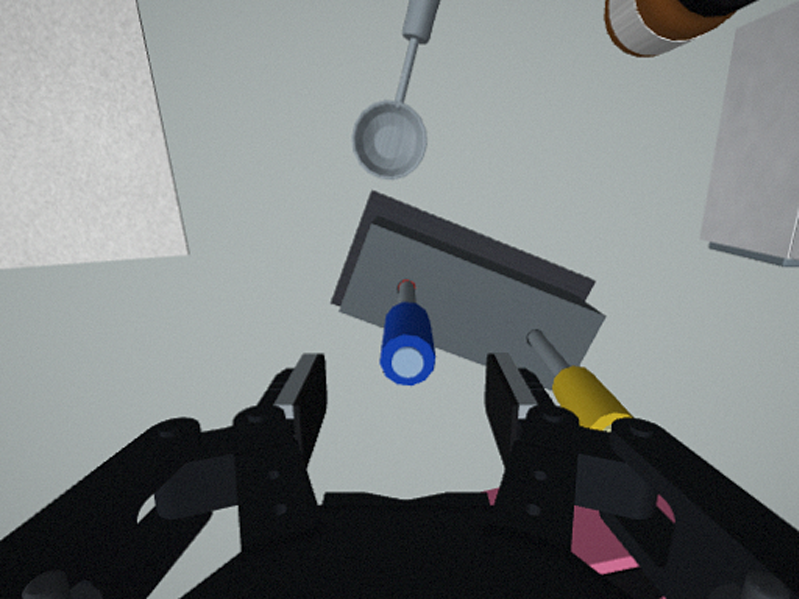

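Blue head is centred between the fingers, with the cap at (407,362). I'll narrow the opening to stay clear of the yellow probe and descend.

Emit:
arm_command --deltas '[{"tx": 0,"ty": 0,"tz": 0,"ax": 0,"ay": 0,"az": 0,"gripper": 0},{"tx": 0,"ty": 0,"tz": 0.01,"ax": 0,"ay": 0,"az": 0,"gripper": 0},{"tx": 0,"ty": 0,"tz": 0.03,"ax": 0,"ay": 0,"az": 0,"gripper": 0},{"tx": 0,"ty": 0,"tz": 0.045,"ax": 0,"ay": 0,"az": 0,"gripper": 0},{"tx": 0,"ty": 0,"tz": 0.049,"ax": 0,"ay": 0,"az": 0,"gripper": 0}]'

```text
clock: 14.45
ee_pos: [0.5349, 0.3704, 0.1511]
orientation: [0.998, 0.064, -0.001, 0.001]
wrist_force: [0.1, 0.5, 0.4]
gripper_width: 0.0425
grip_force: 0.0
```

Emit:
arm_command --deltas '[{"tx": 0,"ty": 0,"tz": 0,"ax": 0,"ay": 0,"az": 0,"gripper": 0},{"tx": 0,"ty": 0,"tz": 0,"ax": 0,"ay": 0,"az": 0,"gripper": 0},{"tx": 0,"ty": 0,"tz": 0,"ax": 0,"ay": 0,"az": 0,"gripper": 0}]'

```text
clock: 14.75
ee_pos: [0.536, 0.371, 0.1541]
orientation: [0.998, 0.064, 0.001, -0.0]
wrist_force: [-0.3, 0.8, -0.3]
gripper_width: 0.0428
grip_force: 0.0
```

```bash
python3 -c "
from h import *
a=cam('wrist');save(a,'w7')
h=cv2.cvtColor(a['img'],cv2.COLOR_RGB2HSV)
m=((h[...,0]>100)&(h[...,0]<125)&(h[...,1]>150)).astype(np.uint8);m[:,:200]=0;m[:,330:]=0;m[:130]=0;m[290:]=0
c=max(cv2.findContours(m,0,2)[0],key=cv2.contourArea);print(cv2.boundingRect(c))
print(proj(a,[[.5366,.3702,.172],[.5366,.3702,.06]]))
go(.5366,.3702,.153,.128)"
```

```text
(239, 217, 49, 73)
[[263.76722644 280.64619384]
 [261.83432376 199.68259457]]
t [0.0005 0.0009 0.001 ] a [-0.0005 -0.0011 -0.0002] dist 0.001 q6 [0.53 0.64 1.45 0.   1.05 1.98] clk 14.8
```

Emit:
arm_command --deltas '[{"tx": 0.0005,"ty": 0.0008,"tz": 0.001,"ax": 0,"ay": 0,"az": 0,"gripper": 0},{"tx": 0.0005,"ty": 0.0008,"tz": 0.001,"ax": 0,"ay": 0,"az": 0,"gripper": -0.3},{"tx": 0.0005,"ty": 0.0008,"tz": 0.001,"ax": 0,"ay": 0,"az": 0,"gripper": -1},{"tx": 0.0005,"ty": 0.0008,"tz": 0.001,"ax": 0,"ay": 0,"az": 0,"gripper": -1},{"tx": 0.0005,"ty": 0.0008,"tz": 0.001,"ax": 0,"ay": 0,"az": 0,"gripper": -1}]' --grip_force 40

```text
clock: 15.3
ee_pos: [0.5364, 0.3701, 0.1525]
orientation: [0.998, 0.064, 0.0, 0.0]
wrist_force: [-0.2, -0.6, 2.0]
gripper_width: 0.0206
grip_force: 39.0
```

Emit:
arm_command --deltas '[{"tx": 0,"ty": 0,"tz": 0,"ax": 0,"ay": 0,"az": 0,"gripper": -1},{"tx": 0,"ty": 0,"tz": 0,"ax": 0,"ay": 0,"az": 0,"gripper": -1},{"tx": 0,"ty": 0,"tz": 0,"ax": 0,"ay": 0,"az": 0,"gripper": -1}]'

```text
clock: 15.6
ee_pos: [0.5364, 0.3701, 0.1525]
orientation: [0.998, 0.064, 0.0, -0.0]
wrist_force: [-0.2, -1.2, 3.7]
gripper_width: 0.0217
grip_force: 39.1
```

```bash
python3 -c "
from h import *
go(.5366,.3702,.153,.128);print(ctrl.read_state()['moment'])"
```

```text
t [ 0.0002 -0.0001 -0.0005] a [-0.     -0.0003 -0.0002] dist 0.001 q6 [ 0.53  0.64  1.45 -0.    1.05  1.98] clk 15.6
[-0.32269518  0.01752179  0.04465984]
```

Emit:
arm_command --deltas '[{"tx": 0,"ty": 0,"tz": -0.01,"ax": 0,"ay": 0,"az": 0,"gripper": -1},{"tx": 0,"ty": 0,"tz": -0.025,"ax": 0,"ay": 0,"az": 0,"gripper": -1},{"tx": 0,"ty": 0,"tz": -0.045,"ax": 0,"ay": 0,"az": 0,"gripper": -1},{"tx": 0,"ty": 0,"tz": -0.07,"ax": 0,"ay": 0,"az": 0,"gripper": -1},{"tx": 0,"ty": 0,"tz": -0.1,"ax": 0,"ay": 0,"az": 0,"gripper": -1}]'

```text
clock: 16.1
ee_pos: [0.5359, 0.3699, 0.2537]
orientation: [0.998, 0.064, -0.0, 0.0]
wrist_force: [-0.0, 0.5, -0.9]
gripper_width: 0.0211
grip_force: 39.3
```

Emit:
arm_command --deltas '[{"tx": 0,"ty": 0,"tz": -0.03,"ax": 0,"ay": 0,"az": 0,"gripper": -1},{"tx": 0,"ty": 0,"tz": -0.05,"ax": 0,"ay": 0,"az": 0,"gripper": -1},{"tx": 0,"ty": 0,"tz": -0.05,"ax": 0,"ay": 0,"az": 0,"gripper": -1},{"tx": 0,"ty": 0,"tz": -0.05,"ax": 0,"ay": 0,"az": 0,"gripper": -1}]'

```text
clock: 16.5
ee_pos: [0.5361, 0.37, 0.3022]
orientation: [0.998, 0.064, -0.0, -0.0]
wrist_force: [-0.2, 0.2, -2.1]
gripper_width: 0.0209
grip_force: 39.3
```

```bash
python3 -c "
from h import *
go(.6484,.0737,.30,.128)
a=cam('side');save(a,'d8')
print(proj(a,[[.536,.3702,.3+.0175],[.536,.3702,.3-.1375]]))"
```

```text
t [0.0737 0.3082 0.0021] a [-0.0001  0.0001 -0.0002] dist 0.317 q6 [0.53 0.5  1.31 0.   1.34 1.98] clk 16.5
[[171.02346321 204.68238666]
 [183.37052676 269.15816942]]
```

Emit:
arm_command --deltas '[{"tx": 0.03,"ty": 0.02,"tz": 0,"ax": 0,"ay": 0,"az": 0,"gripper": -1},{"tx": 0.05,"ty": 0.06,"tz": 0,"ax": 0,"ay": 0,"az": 0,"gripper": -1},{"tx": 0.06,"ty": 0.1,"tz": 0,"ax": 0,"ay": 0,"az": 0,"gripper": -1},{"tx": 0.07,"ty": 0.145,"tz": 0,"ax": 0,"ay": 0,"az": 0,"gripper": -1},{"tx": 0.0737,"ty": 0.19,"tz": 0,"ax": 0,"ay": 0,"az": 0,"gripper": -1}]'

```text
clock: 17.05
ee_pos: [0.6338, 0.1893, 0.3003]
orientation: [0.998, 0.064, -0.001, 0.0]
wrist_force: [0.6, -0.1, -1.8]
gripper_width: 0.0209
grip_force: 39.4
```

```bash
python3 -c "
from h import *
go(.6484,.0737,.30,.128)"
```

```text
t [-0.0003  0.1165  0.0003] a [0.0003 0.0027 0.    ] dist 0.116 q6 [ 0.22  0.52  1.28 -0.    1.35  1.66] clk 17.05
```

Emit:
arm_command --deltas '[{"tx": 0,"ty": 0.045,"tz": 0,"ax": 0,"ay": 0,"az": 0,"gripper": -1},{"tx": 0,"ty": 0.085,"tz": 0,"ax": 0,"ay": 0,"az": 0,"gripper": -1},{"tx": 0,"ty": 0.11,"tz": 0,"ax": 0,"ay": 0,"az": 0,"gripper": -1},{"tx": 0,"ty": 0.116,"tz": 0,"ax": 0,"ay": 0,"az": 0,"gripper": -1},{"tx": 0,"ty": 0.116,"tz": 0,"ax": 0,"ay": 0,"az": 0,"gripper": -1}]'

```text
clock: 17.55
ee_pos: [0.6482, 0.0755, 0.3011]
orientation: [0.998, 0.063, -0.001, -0.0]
wrist_force: [-0.2, 0.5, -1.9]
gripper_width: 0.021
grip_force: 39.4
```

Emit:
arm_command --deltas '[{"tx": 0,"ty": 0,"tz": 0.02,"ax": 0,"ay": 0,"az": 0,"gripper": -1},{"tx": 0,"ty": 0,"tz": 0.035,"ax": 0,"ay": 0,"az": 0,"gripper": -1},{"tx": 0,"ty": 0,"tz": 0.04,"ax": 0,"ay": 0,"az": 0,"gripper": -1},{"tx": 0,"ty": 0,"tz": 0.04,"ax": 0,"ay": 0,"az": 0,"gripper": -1},{"tx": 0,"ty": 0,"tz": 0.04,"ax": 0,"ay": 0,"az": 0,"gripper": -1}]'

```text
clock: 18.05
ee_pos: [0.6486, 0.0764, 0.2628]
orientation: [0.998, 0.064, 0.0, -0.0]
wrist_force: [0.5, -0.6, -0.7]
gripper_width: 0.0211
grip_force: 39.4
```

```bash
python3 -c "
from h import *
s=ctrl.read_state()
a=cam('wrist');b=cam('side');c=cam('scene');save(a,'w9');save(b,'d9');save(c,'s9')
go(.6484,.0737,.26,.128); t=s['ee_pos']-[0,0,.1375]
G=np.array([.6484,.0737,.096]);print(t)
for d in(a,b,c): print('tip',proj(d,t)*1,'guide',proj(d,G))
g=proj(a,G)[0].astype(int);A=a['img'][g[1]-60:g[1]+60,g[0]-53:g[0]+53]
i=proj(b,G)[0].astype(int);B=b['img'][i[1]-90:i[1]+30,i[0]-53:i[0]+53]
j=proj(c,G)[0].astype(int);C=c['img'][j[1]-90:j[1]+30,j[0]-27:j[0]+27]
print('crop origins',g-[53,60],i-[53,90],j-[27,90],'x3')
cv2.imwrite('pics/m9.png',cv2.resize(np.hstack([A,B,C])[...,::-1],None,fx=3,fy=3,interpolation=cv2.INTER_CUBIC))"
```

```text
t [-0.0006  0.0023  0.003 ] a [ 0.0001 -0.0011 -0.0001] dist 0.004 q6 [0.05 0.53 1.35 0.   1.26 1.49] clk 18.2
[0.64859625 0.07638859 0.12529233]
tip [[260.49503236 186.29663908]] guide [[262.90642163 179.64858883]]
tip [[207.20243598 177.5870409 ]] guide [[208.84596664 186.47041008]]
tip [[299.76025074 203.32478975]] guide [[298.30975646 209.14167071]]
crop origins [209 119] [155  96] [271 119] x3
```

View pics/m9.png

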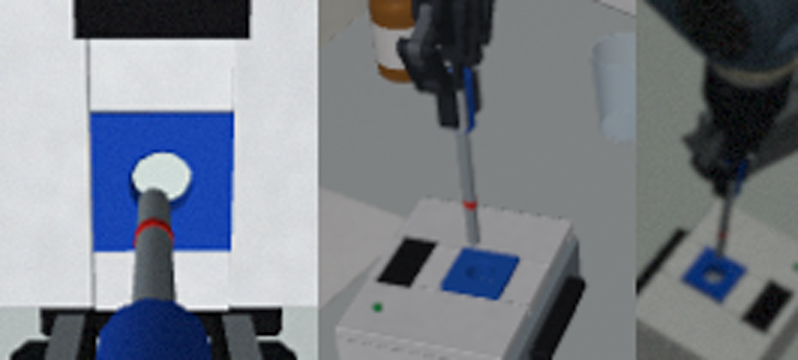

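The tip lands where predicted in all three views: wrist about (260,186), side about (207,177). The rod is upright and the guide is confirmed, so I'll align and then lower.

Emit:
arm_command --deltas '[{"tx": -0.0005,"ty": 0.0023,"tz": 0,"ax": 0,"ay": 0,"az": 0,"gripper": -1},{"tx": -0.0005,"ty": 0.0023,"tz": 0,"ax": 0,"ay": 0,"az": 0,"gripper": -1},{"tx": -0.0005,"ty": 0.0023,"tz": 0,"ax": 0,"ay": 0,"az": 0,"gripper": -1}]'

```text
clock: 18.5
ee_pos: [0.6482, 0.0735, 0.2624]
orientation: [0.998, 0.064, 0.0, 0.0]
wrist_force: [-0.7, 0.0, -1.1]
gripper_width: 0.0213
grip_force: 39.4
```

Emit:
arm_command --deltas '[{"tx": 0,"ty": 0,"tz": 0,"ax": 0,"ay": 0,"az": 0,"gripper": -1},{"tx": 0,"ty": 0,"tz": 0,"ax": 0,"ay": 0,"az": 0,"gripper": -1},{"tx": 0,"ty": 0,"tz": 0,"ax": 0,"ay": 0,"az": 0,"gripper": -1}]'

```text
clock: 18.8
ee_pos: [0.6482, 0.0736, 0.2622]
orientation: [0.998, 0.064, -0.0, -0.0]
wrist_force: [-0.1, 1.4, -1.6]
gripper_width: 0.0211
grip_force: 39.4
```

```bash
python3 -c "
from h import *
go(.6483,.0737,.26,.128)
for _ in range(4):
    b=cam('side');print(ctrl.read_state()['ee_pos'].round(4))
a=cam('wrist')
for n,d in(('side',b),('wrist',a)):
    h=cv2.cvtColor(d['img'],cv2.COLOR_RGB2HSV);m=((h[...,0]<8)|(h[...,0]>172))&(h[...,1]>120)
    P=ctrl.read_state()['ee_pos'];q=proj(d,P-[0,0,.1375-.04])[0];u,v=q.astype(int);M=np.zeros_like(m);M[v-12:v+12,u-15:u+15]=m[v-12:v+12,u-15:u+15]
    y,x=np.nonzero(M);print(n,'pred band',q,'seen',x.min(),x.max(),x.mean(),y.mean(),len(x))
"
```

```text
t [ 0.0001 -0.0001  0.0022] a [-0.      0.     -0.0002] dist 0.002 q6 [0.04 0.53 1.35 0.   1.26 1.48] clk 18.8
[0.6482 0.0736 0.2622]
[0.6482 0.0736 0.2623]
[0.6482 0.0736 0.2622]
[0.6482 0.0736 0.2623]
side pred band [206.45581504 163.61458028] seen 205 207 206.0 163.6 5
wrist pred band [260.69569684 198.84873644] seen 254 265 259.6764705882353 193.88235294117646 34
```

Emit:
arm_command --deltas '[{"tx": 0,"ty": 0,"tz": 0.005,"ax": 0,"ay": 0,"az": 0,"gripper": -1},{"tx": 0,"ty": 0,"tz": 0.01,"ax": 0,"ay": 0,"az": 0,"gripper": -1},{"tx": 0,"ty": 0,"tz": 0.015,"ax": 0,"ay": 0,"az": 0,"gripper": -1},{"tx": 0,"ty": 0,"tz": 0.02,"ax": 0,"ay": 0,"az": 0,"gripper": -1},{"tx": 0,"ty": 0,"tz": 0.023,"ax": 0,"ay": 0,"az": 0,"gripper": -1}]'

```text
clock: 19.55
ee_pos: [0.648, 0.0736, 0.2385]
orientation: [0.998, 0.064, -0.0, -0.0]
wrist_force: [0.3, 0.6, -2.3]
gripper_width: 0.0209
grip_force: 39.4
```

Emit:
arm_command --deltas '[{"tx": 0,"ty": 0,"tz": 0,"ax": 0,"ay": 0,"az": 0,"gripper": -1},{"tx": 0,"ty": 0,"tz": 0,"ax": 0,"ay": 0,"az": 0,"gripper": -1},{"tx": 0,"ty": 0,"tz": 0,"ax": 0,"ay": 0,"az": 0,"gripper": -1}]'

```text
clock: 19.85
ee_pos: [0.6483, 0.0736, 0.2395]
orientation: [0.998, 0.064, 0.0, 0.0]
wrist_force: [0.2, 0.3, -2.2]
gripper_width: 0.0207
grip_force: 39.4
```

```bash
python3 -c "
from h import *
go(.6483,.0737,.1935,.128)"
```

```text
t [-0.     -0.0001  0.046 ] a [ 0.     -0.0004 -0.0002] dist 0.046 q6 [ 0.04  0.55  1.38 -0.    1.21  1.48] clk 19.85
```

Emit:
arm_command --deltas '[{"tx": 0,"ty": 0,"tz": 0.004,"ax": 0,"ay": 0,"az": 0,"gripper": -1},{"tx": 0,"ty": 0,"tz": 0.01,"ax": 0,"ay": 0,"az": 0,"gripper": -1},{"tx": 0,"ty": 0,"tz": 0.016,"ax": 0,"ay": 0,"az": 0,"gripper": -1},{"tx": 0,"ty": 0,"tz": 0.022,"ax": 0,"ay": 0,"az": 0,"gripper": -1},{"tx": 0,"ty": 0,"tz": 0.025,"ax": 0,"ay": 0,"az": 0,"gripper": -1}]'

```text
clock: 20.35
ee_pos: [0.6479, 0.0736, 0.2132]
orientation: [0.998, 0.064, -0.001, -0.0]
wrist_force: [-0.1, 0.3, -1.0]
gripper_width: 0.0207
grip_force: 39.4
```

Emit:
arm_command --deltas '[{"tx": 0,"ty": 0,"tz": 0.005,"ax": 0,"ay": 0,"az": 0,"gripper": -1},{"tx": 0,"ty": 0,"tz": 0.01,"ax": 0,"ay": 0,"az": 0,"gripper": -1},{"tx": 0,"ty": 0,"tz": 0.015,"ax": 0,"ay": 0,"az": 0,"gripper": -1},{"tx": 0,"ty": 0,"tz": 0.018,"ax": 0,"ay": 0,"az": 0,"gripper": -1},{"tx": 0,"ty": 0,"tz": 0.019,"ax": 0,"ay": 0,"az": 0,"gripper": -1}]'

```text
clock: 20.85
ee_pos: [0.6481, 0.0736, 0.1948]
orientation: [0.998, 0.064, -0.0, -0.0]
wrist_force: [0.2, 0.5, -1.3]
gripper_width: 0.0214
grip_force: 39.4
```

Emit:
arm_command --deltas '[{"tx": 0,"ty": 0,"tz": 0,"ax": 0,"ay": 0,"az": 0,"gripper": -1},{"tx": 0,"ty": 0,"tz": 0,"ax": 0,"ay": 0,"az": 0,"gripper": -1},{"tx": 0,"ty": 0,"tz": 0,"ax": 0,"ay": 0,"az": 0,"gripper": -1},{"tx": 0,"ty": 0,"tz": 0,"ax": 0,"ay": 0,"az": 0,"gripper": -1}]'

```text
clock: 21.25
ee_pos: [0.6483, 0.0736, 0.1955]
orientation: [0.998, 0.064, 0.0, 0.0]
wrist_force: [-0.2, -0.0, -1.7]
gripper_width: 0.0209
grip_force: 39.4
```

```bash
python3 -c "
from h import *
go(.6483,.0737,.1935,.128)
P=ctrl.read_state()['ee_pos']
for n in('side','wrist','scene'):
    d=cam(n);save(d,n[0]+'10')
    h=cv2.cvtColor(d['img'],cv2.COLOR_RGB2HSV);m=((h[...,0]<8)|(h[...,0]>172))&(h[...,1]>120)
    q=proj(d,P-[0,0,.0975])[0];u,v=q.astype(int);M=np.zeros_like(m);M[v-12:v+12,u-15:u+15]=m[v-12:v+12,u-15:u+15]
    y,x=np.nonzero(M);print(n,'pred band',q,'band top/bot',proj(d,P-[0,0,.0945])[0],proj(d,P-[0,0,.1005])[0],'seen',(x.min(),x.max(),x.mean(),y.min(),y.max(),y.mean(),len(x)) if len(x) else None,'guide',proj(d,[.6483,.0737,.096]))
# wrist: blue gap left/right of rod in rows near the mouth
d=load('w10');h=cv2.cvtColor(d['img'],cv2.COLOR_RGB2HSV);g=proj(d,[.6483,.0737,.096])[0];u,v=g.astype(int)
for r in range(v-14,v+10,2): print(r,''.join('B' if (105<a<125 and b>150 and c>60) else ('w' if b<60 and c>150 else ('d' if c<70 else 'g')) for a,b,c in h[r,u-30:u+31]))
"
```

```text
t [ 0.0001 -0.0001  0.002 ] a [ 0.0001 -0.0003 -0.0002] dist 0.002 q6 [ 0.04  0.59  1.42 -0.    1.13  1.48] clk 21.25
side pred band [208.84752637 185.83731177] band top/bot [208.74256848 184.87656976] [208.9521672  186.79464005] seen (np.int64(207), np.int64(210), np.float64(208.75), np.int64(185), np.int64(187), np.float64(186.0), 8) guide [[208.88222799 186.48025251]]
wrist pred band [260.64286289 198.85028221] band top/bot [260.65646902 199.97091356] [260.62959664 197.75765618] seen (np.int64(254), np.int64(265), np.float64(259.6764705882353), np.int64(192), np.int64(197), np.float64(193.88235294117646), 34) guide [[260.53812944 198.06491985]]
scene pred band [298.31106355 208.78064503] band top/bot [298.39595859 208.24299532] [298.22648209 209.31628385] seen (np.int64(296), np.int64(296), np.float64(296.0), np.int64(210), np.int64(210), np.float64(210.0), 1) guide [[298.2849906 209.1233425]]
184 BBBBBBBBBBBBBBBBBBBBBBBBBBBBBBBBBBBBBBBBBBBBBBBBBBBBBBBBBBBBB
186 BBBBBBBBBBBBBBBBBBBBBBBBgBggggggggggBBBBBBBBBBBBBBBBBBBBBBBBB
188 BBBBBBBBBBBBBBBBBBBBBgwwwggggggddddgwwwgBBBBBBBBBBBBBBBBBBBBB
190 BBBBBBBBBBBBBBBBBBBBwwwwwgggggggdddgwwwwwgBBBBBBBBBBBBBBBBBBB
192 gBBBBBBBBBBBBBBBBBBwwwwwwggggggggddgwwwwwwgBBBBBBBBBBBBBBBBBB
194 gBBBBBBBBBBBBBBBBBgwwwwwwggggggggggdwwwwwwgBBBBBBBBBBBBBBBBBB
196 gBBBBBBBBBBBBBBBBBBwwwwwgggggggggdggwwwwwwgBBBBBBBBBBBBBBBBBB
198 gBBBBBBBBBBBBBBBBBBBwwwwgggggggdddddgwwwwgBBBBBBBBBBBBBBBBBBB
200 gBBBBBBBBBBBBBBBBBBBBwwggggggggdddddgwwwgBBBBBBBBBBBBBBBBBBBB
202 gBBBBBBBBBBBBBBBBBBBBBBggggggggdddddgggBBBBBBBBBBBBBBBBBBBBBg
204 gBBBBBBBBBBBBBBBBBBBBBBBgggggggdgdddgBBBBBBBBBBBBBBBBBBBBBBBg
206 gBBBBBBBBBBBBBBBBBBBBBBBggggggggddddgBBBBBBBBBBBBBBBBBBBBBBBg
```

Emit:
arm_command --deltas '[{"tx": 0,"ty": 0,"tz": 0.001,"ax": 0,"ay": 0,"az": 0,"gripper": -1},{"tx": 0,"ty": 0,"tz": 0.002,"ax": 0,"ay": 0,"az": 0,"gripper": -1},{"tx": 0,"ty": 0,"tz": 0.002,"ax": 0,"ay": 0,"az": 0,"gripper": -1},{"tx": 0,"ty": 0,"tz": 0.002,"ax": 0,"ay": 0,"az": 0,"gripper": -1},{"tx": 0,"ty": 0,"tz": 0.002,"ax": 0,"ay": 0,"az": 0,"gripper": -1}]'

```text
clock: 21.9
ee_pos: [0.6482, 0.0736, 0.1933]
orientation: [0.998, 0.064, 0.0, -0.0]
wrist_force: [0.6, -0.5, -2.0]
gripper_width: 0.0209
grip_force: 39.4
```

```bash
python3 -c "
from h import *
go(.6483,.0737,.1935,.128)
d=cam('wrist');save(d,'w11');e=np.array([np.cos(.128),np.sin(.128),0]);n=np.array([-e[1],e[0],0]);G=np.array([.6483,.0737,.096])
print('mouth +x,-x rims',proj(d,G+.011*e),proj(d,G-.011*e),'block edges',proj(d,G+.025*e),proj(d,G-.025*e),'L/R edges',proj(d,G+.025*n),proj(d,G-.025*n))
h=cv2.cvtColor(d['img'],cv2.COLOR_RGB2HSV);B=(h[...,0]>105)&(h[...,0]<125)&(h[...,1]>150)&(h[...,2]>60)
for u in (242,246,252,268,274,278): y=np.nonzero(B[150:235,u])[0]+150;print(u,y.min(),y.max(),end='; ')
g=d['img'].astype(int)
print();
for u in (252,256,262,268): print(u,[tuple(g[r,u]) for r in (184,185,186,187,188)], [int(g[r,u,2]) for r in range(196,222)])
x=np.nonzero(B[190])[0];x=x[(x>215)&(x<310)];print('row190 x',x.min(),x.max())
"
```

```text
t [ 0.0001 -0.0001 -0.0002] a [-0.     -0.     -0.0002] dist 0.0 q6 [0.04 0.6  1.42 0.   1.12 1.48] clk 21.9
mouth +x,-x rims [[260.59315168 185.79411828]] [[260.55739651 211.50702481]] block edges [[260.61685587 168.71229272]] [[260.53554628 227.18906896]] L/R edges [[229.95295756 198.80774188]] [[291.19226682 198.82788525]]
242 169 234; 246 169 234; 252 169 234; 268 169 234; 274 169 234; 278 169 234; 
252 [(np.int64(23), np.int64(68), np.int64(171)), (np.int64(20), np.int64(66), np.int64(169)), (np.int64(18), np.int64(62), np.int64(169)), (np.int64(15), np.int64(56), np.int64(155)), (np.int64(69), np.int64(97), np.int64(149))] [214, 215, 212, 215, 220, 213, 138, 75, 69, 75, 74, 75, 81, 108, 135, 168, 176, 174, 173, 176, 172, 161, 162, 164, 133, 107]
256 [(np.int64(23), np.int64(67), np.int64(173)), (np.int64(25), np.int64(65), np.int64(164)), (np.int64(38), np.int64(64), np.int64(127)), (np.int64(84), np.int64(95), np.int64(108)), (np.int64(96), np.int64(106), np.int64(108))] [93, 105, 106, 99, 107, 101, 100, 104, 101, 106, 102, 101, 99, 102, 100, 100, 102, 103, 98, 102, 99, 101, 92, 96, 97, 96]
262 [(np.int64(24), np.int64(67), np.int64(175)), (np.int64(22), np.int64(60), np.int64(160)), (np.int64(39), np.int64(57), np.int64(100)), (np.int64(57), np.int64(64), np.int64(66)), (np.int64(56), np.int64(58), np.int64(62))] [66, 66, 68, 64, 66, 68, 65, 64, 69, 62, 70, 70, 64, 66, 67, 71, 69, 70, 69, 68, 69, 69, 74, 83, 88, 86]
268 [(np.int64(20), np.int64(63), np.int64(168)), (np.int64(22), np.int64(67), np.int64(172)), (np.int64(18), np.int64(64), np.int64(171)), (np.int64(21), np.int64(63), np.int64(165)), (np.int64(117), np.int64(141), np.int64(186))] [212, 213, 216, 212, 217, 218, 162, 116, 120, 126, 119, 118, 133, 159, 172, 174, 175, 174, 171, 171, 167, 164, 163, 169, 120, 75]
row190 x 230 290
```

Guide edges and rod match predictions to under 1 mm: band level with the guide top, rod centred, arm still. Handing in.

```bash
python3 -c "
from h import *
s=ctrl.read_state();print(s['qvel'].round(4),s['ee_pos'],s['grip_force']);print(ctrl.job_done())"
```

```text
[-0.0004 -0.002   0.0017 -0.0003  0.0003  0.0013] [0.64821474 0.07361774 0.19328415] 39.435263872146606
the job is handed in; nothing more can be done
None
```

The job is handed in at about 22 s of robot time: the white puck is in the nest, the drawer is shut against its stop, and the blue probe is held still and upright. By my measurements it is centred in the guide bore with the red band level with the guide top to within about 1 mm; the hand-in returned no verdict.

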